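Flip the stop down and seat a profile in the jig

TASK

Flip the hinged stop of the jig fully down across the bed, then push the aluminium profile back flat against the fence and along it until its end seats firmly against the brass screw head of the stop (lean on it with about 5 newtons for a moment). The stop is only lightly clamped, so feel for the contact and do not shift its setting; leave the profile flat in the corner, touching fence and stop, and leave the other things on the bench alone.

Things in the scene. Friction and masses are not known exactly. Their poses are not given: they have to be found in the camera images.
- jig: fixed stop jig: dark steel bed, top 12 mm above the bench, low aluminium fence along its far long side. Origin on the bench under the bed; +z up, +x across the bed to the fence, +y along the fence towards the flip stop. Bed spans x -85..65, y -150..150 mm. In front of the fence (x < 20 mm) stand only the profile and, when down, the flag.
- fence_face (a point): point on the fence's working face, midway along it: jig frame x = 20, y = 0, z = 18 mm, axes as the jig's. The fence is 12 mm thick (jig x 20..32 mm), runs the whole length of the bed and stands 12 mm above it (top at z = 24 mm); yellow strip with tick marks on top.
- carriage: blue block, 30x34 mm, on the rail behind the fence, carrying the flip stop. Axes as the jig's; origin at bench height at jig x = 0, in the plane of the flag's near (-y) side. Its jig y differs from run to run (65..95 mm). Clamped only by friction: it slips along y when pushed with about 15 N and must keep its setting. All its own parts lie at jig x > 30 mm and below z = 47 mm.
- flag_hinge (a point): point on the flag's hinge line, midway in the flag's thickness: carriage frame x = 42, y = 5, z = 33 mm. The hinge line runs along y, parallel to the fence, so a push along the fence does not lift the flag.
- stop_flag (a joint): flag hinge, rad: 0 = fully down on its end stop, level across the bed, blocking the path; grows as it swings up and back (1.57 upright; starts 1.45 to 1.8). Friction hinge, 0.06 N m: stays where left, about 1 N at the tip turns it. Push the upright flag from behind (its +x side) towards -x, then down. When down: underside z = 26, top z = 40 mm, tip at jig x = -28 mm.
- flag_tip (a point): middle of the red free end of the flag, 70 mm from the hinge line, moves with the flag. The flag is an aluminium bar 14 mm high, 10 mm thick (carriage y 0..10 mm). A brass-headed adjusting screw, head 12 mm across, sticks out of its -y side 37 mm from the hinge line: the stop itself. It sticks out 4 to 22 mm, differently each run and not reported: see or feel it; it stays as set.
- profile: loose 30x30 mm slotted aluminium profile, 110 mm long, about 0.16 kg, lying on the bed off the fence and short of the stop, askew. Origin mid-underside; own y along its length (ends at -55, +55 mm), x across (faces at -15, +15 mm), z up (0..30 mm). Seated: +x face on the fence (origin at jig x = 5 mm), +y end on the screw head (origin 59 to 77 mm before the carriage's origin along y).
- board_c: green circuit board with black connectors, 105x96x24 mm, lying flat at the right of the bench; a bystander to leave alone.
- solder_spool: small black-flanged spool of solder wire, 64x80x37 mm, left of the jig; a bystander to leave alone.
- cleaner_bottle: upright white bottle, 56 mm across, 118 mm tall, at the left near the front edge; a bystander to leave alone.
- tin_a: grey round tin, 46 mm across, 34 mm tall, beside the bottle; a bystander to leave alone.
- memory_stick: red memory stick, 18x51x8 mm, lying left of the jig; a bystander to leave alone.
There are look-alikes about, which are no part of the job. What is shaped like the profile but green or purple is not meant.

How it is judged:
By the outcome, as a careful person would: the job done as asked, in the order asked, and still so for the second after the job is handed in, with the robot touching nothing.
It also fails if it takes over 69 s, if anything falls off the work surface, if the arm or the gripper's body presses on something with over 40 N, if the wrist force passes 120 N, or if a joint passes its speed limit or range.

ROBOT

A 6-joint arm with a two-finger parallel gripper is mounted at the origin on a cart in front of the work surface, level with it; the furniture and walls round the work are solid. World frame = base frame: x ahead of the robot, y to its left, z up, the work surface at z = 0. Lengths are in m, angles in rad, forces in N, time in s.
With the tool pointing down it reaches from about 0.25 to 0.775 m from the base axis. Payload 4 kg.
Tool frame: the origin (TCP) lies on the centre line of the jaws, within the pads' length; the fingertips stand 17 mm ahead of it and the grasp point (between the pads) lies 2 mm behind it; z points along the fingers, y is the line along which they close (so a half turn about z gives the same grasp; the last joint's range is limited). The gripper opens to 94 mm and grips with 3 to 60 N. Pads are 16 mm wide; open, the fingers measure 119 mm over their backs; the gripper's body (75 mm by 177 mm) begins 78 mm behind the grasp point.
Start: joints at [1.143, 0.087, 1.371, -0, 1.684, -0.103], TCP at [0.176, 0.521, 0.223] pointing down, gripper open.
Joint ranges: [-3.1, 3.1], [-0.76, 2.03], [0.27, 2.55], [-1.08, 4.22], [0.17, 2.65], [-2.57, 2.57]. Speed limits (rad/s): [2.79, 2.79, 3.14, 3.14, 3.14, 3.14].

INTERFACE

Orientations are given as [roll, pitch, yaw] about the fixed x, y, z axes, in that order (R = Rz(yaw) Ry(pitch) Rx(roll)).
In Python, from bench import robot gives the robot as it stands.
- The arm moves only by the tool servo_tool, never from a script. Its argument "plan" is a list of rows, each a list of 7 numbers: the shift along the tool's x, y, z normalised to -1 to 1, where 1 is 0.1 m, then the turn, a rotation vector about the tool's x, y, z normalised to -1 to 1, where 1 is pi/2 rad, then the finger opening in mm, from 0 to 94. In form: [[x, y, z, ax, ay, az, gripper], ...]. A call has 1 to 12 rows; each row is the pose to reach, as a shift and turn from the pose commanded when the call began, along the tool's axes at that moment; what a row does not reach only later rows make up. A row lasts 1/12 s, in which the tool goes at most 41.7 mm and 7.16 degrees, less where a joint would pass 70% of its speed; a pose out of reach is approached as far as the arm can. A call with a number of a shift or a turn outside -1 to 1 is refused whole. A call with a gripper value outside its range is refused whole. The fingers move at their own pace and stop on an object; the grip force is fixed at half the most. Time passes only in rows, so rows that repeat a pose let the fingers close. It gives the time, the measured TCP pose, the force, the opening and the grip force at its end, in the units of the state.
- robot.get_obs(): the state, without advancing time (a new reading comes with each control period).
- robot.snapshot(name): name is "scene" or "top" or "wrist"; returns the picture (480x640x3 uint8, red, green, blue); there is no depth.
- robot.camera_params(name): a dict with "camera_matrix" (3x3 intrinsics, pixels), "rvec" (rotation vector, rad) and "tvec" (3), from world to camera coordinates, as OpenCV has them; the wrist camera has in their place "tool_from_camera" (4x4, takes a point from camera to tool coordinates, whose origin is the TCP and whose axes are the flange's). Camera axes: x right, y down, z forward; pixel columns grow to the right and rows downward; lengths in m; the calibration is good to about 2 mm. A picture is of the moment at which its call begins: read the wrist's pose just before it. camera_params takes no time and is no camera call.
- robot.close_job(): hands the job in; it is judged then, once.
Trained networks look in the newest picture that a camera, given by its name, has taken for a name from the list of things; names that differ only in an ending like _2 or _b are one class to them, and where a whole thing is asked for, a point or a joint stands for the part that bears it (a point fixed in the world has none). Each returns a list of dicts, best first, with "conf" (0 to 1); they miss things now and then, are a little off and sometimes report something else, mostly with a low value. They report only what shows in the picture. A call takes as long as a camera call. They do not tell look-alikes from the thing itself.
- robot.find_in(thing, camera): "extent" ([centre column, centre row, width, height] in pixels, round what is visible of it).
The state is a dict: "time": time; "joint_positions": joint angles; "qvel": joint speeds; "joint_torque": joint torques, N m; "tool_pos": TCP position; "ee_rot": TCP orientation; "wrist_force": force on the tool from outside, world axes, zero at the start; "wrist_torque": the same for the moment, N m; "width": finger opening in m; "finger_force": force on a finger pad.
Only numpy, scipy, OpenCV 4.12 (cv2) and the standard library are available. Lean on these libraries where they do the work, as an engineer would, in place of code of your own. Each camera call takes 0.05 s, during which the arm holds its last target. There are 200 camera calls.

## Working session

There is one attempt and no reset: what is moved stays moved. The work goes in short steps, Python scripts to look and compute and a tool call to move; the robot and the scene stay as the last step left them, time stands still between calls to the robot, and variables do not carry over. Pictures are saved under pics/ and viewed, at most 10 in all, crops included, and the job is handed in when it is done.

Besides the shell and the picture viewer there is one more tool, called after "Request:" in YAML: its name, and indented under it one key for each argument. servo_tool: Moves the arm, as the interface text tells. Scaled input: -1 to 1 covers 0.1 m each way for a shift and pi/2 rad each way for a turn. Its arguments: {"type":"object","properties":{"plan":{"type":"array","items":{"type":"array","items":{"type":"number"}}}},"required":["plan"]}

```bash
mkdir -p pics; ls; cat > h.py <<'E'
import numpy as np,cv2
from scipy.spatial.transform import Rotation as R
from bench import robot
def cam(n,o=None):
    p=robot.camera_params(n);K=np.array(p["camera_matrix"],float)
    if n!="wrist":
        Rm=cv2.Rodrigues(np.array(p["rvec"],float))[0];t=np.array(p["tvec"],float).ravel()
        return K,Rm.T,-Rm.T@t
    T=np.array(p["tool_from_camera"]);o=o or robot.get_obs()
    Rt=R.from_euler('xyz',o["ee_rot"]).as_matrix()
    return K,Rt@T[:3,:3],Rt@T[:3,3]+np.array(o["tool_pos"])
def px2w(c,u,v,z):
    K,Rm,C=c;d=Rm@np.linalg.inv(K)@[u,v,1.]
    return C+d*(z-C[2])/d[2]
def w2px(c,P):
    K,Rm,C=c;q=K@(Rm.T@(np.array(P)-C));return q[:2]/q[2]
def save(n,f):
    im=robot.snapshot(n);cv2.imwrite("pics/"+f,np.array(im)[:,:,::-1]);return im
E
python3 - <<'E'
from h import *
o=robot.get_obs();print(o)
for n in("scene","top"):
    save(n,n+"0.png");print(n,cam(n))
for t in("jig","carriage","profile","stop_flag","flag_tip"):
    print(t,[(np.round(d["extent"]),d["conf"]) for d in robot.find_in(t,"top")][:3])
E
```

```text
pics
{'time': 0.0, 'joint_positions': array([ 1.14293768e+00,  8.79424123e-02,  1.37226882e+00,  3.30610616e-06,
        1.68363202e+00, -1.03104170e-01]), 'qvel': array([ 7.79038062e-05,  6.53781142e-05,  7.77651823e-04, -2.30129677e-03,
       -2.41229787e-04, -1.75824588e-04]), 'joint_torque': array([-4.45267924e-04, -3.40190578e+01, -3.02425683e+01,  7.17928517e-02,
        3.31788976e-02, -1.56808410e-04]), 'tool_pos': array([0.17527533, 0.52076227, 0.22130366]), 'ee_rot': array([-3.13935435e+00, -2.34903323e-04,  2.81683829e+00]), 'wrist_force': array([ 0.08640482, -0.55755933,  0.02746102]), 'wrist_torque': array([-0.02962542, -0.02049347,  0.02004086]), 'finger_force': 0.0, 'width': 0.09361101754176337}
scene (array([[580.35584849,   0.        , 320.05161771],
       [  0.        , 580.35584849, 236.73308639],
       [  0.        ,   0.        ,   1.        ]]), array([[-0.81381982, -0.21795614,  0.53869511],
       [-0.58097872,  0.32540413, -0.74604013],
       [-0.01268959, -0.92011264, -0.39144821]]), array([-0.29351822,  1.06068515,  0.62345113]))
top (array([[550.09837798,   0.        , 325.53657598],
       [  0.        , 550.09837798, 238.90239568],
       [  0.        ,   0.        ,   1.        ]]), array([[ 0.06566051, -0.97492946,  0.21260586],
       [-0.99783447, -0.06498095,  0.01019014],
       [ 0.00388066, -0.21281455, -0.9770849 ]]), array([ 0.21336292, -0.02196274,  1.33670544]))
jig [(array([338., 208., 125.,  69.]), 0.84)]
carriage [(array([295., 184.,  14.,  25.]), 0.62)]
profile [(array([378., 292.,  44.,  28.]), 0.93), (array([368., 208.,  45.,  12.]), 0.92), (array([438., 279.,  48.,  14.]), 0.64)]
stop_flag [(array([293., 183.,  19.,  18.]), 0.57)]
flag_tip [(array([292., 184.,  15.,  20.]), 0.6)]
```

```bash
python3 -c "
import cv2
i=cv2.imread('pics/top0.png');c=i[150:270,250:410];cv2.imwrite('pics/topc.png',cv2.resize(c,None,fx=5,fy=5,interpolation=cv2.INTER_CUBIC))"
```

```text
(no output)
```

View pics/scene0.png

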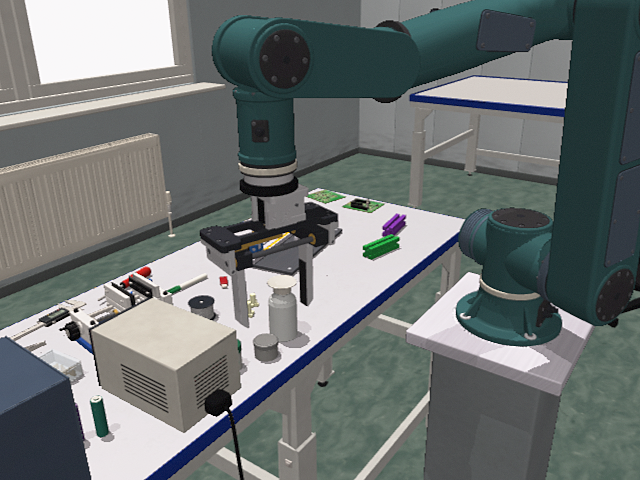

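View pics/topc.png

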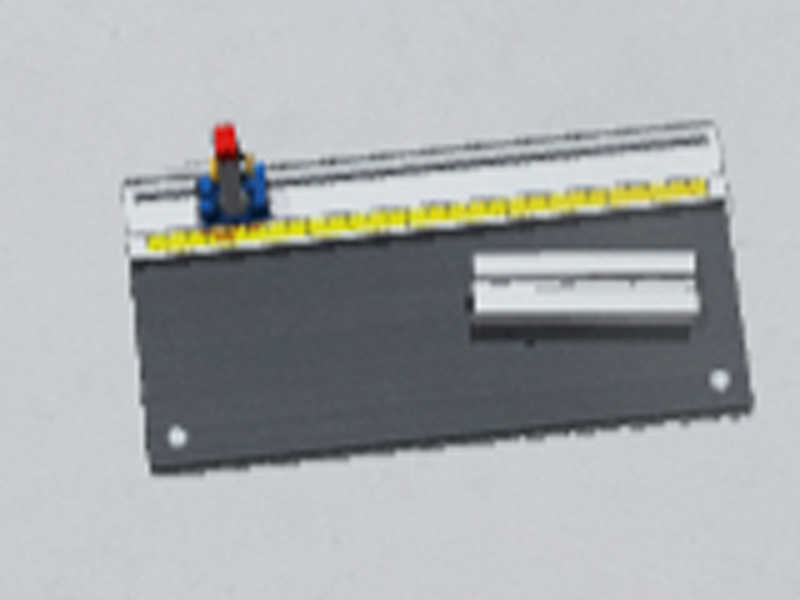

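The crop shows the bed with its near corners at about (152,473) and (752,405), the fence face foot running from (133,262) to (724,203), the carriage with its red flag tip at (225,140), and the profile askew at about (585,285).

```bash
python3 - <<'E'
from h import *
from scipy.optimize import least_squares
c=cam("top")
f=lambda p:(250+p[0]/5-.4,150+p[1]/5-.4)
obs=[((152,473),(-85,150,12)),((752,405),(-85,-150,12)),((133,262),(20,150,12)),((724,203),(20,-150,12))]
def J(q,p):
    x,y,a=q;p=np.array(p)/1000;return [x+np.cos(a)*p[0]-np.sin(a)*p[1],y+np.sin(a)*p[0]+np.cos(a)*p[1],p[2]]
r=least_squares(lambda q:np.ravel([w2px(c,J(q,b))-f(a) for a,b in obs]),[.5,0,0])
q=r.x;print("jig",q,r.fun)
def inv(w):
    a=q[2];d=np.array(w)[:2]-q[:2];return 1000*np.array([np.cos(a)*d[0]+np.sin(a)*d[1],-np.sin(a)*d[0]+np.cos(a)*d[1]])
for n,p,z in(("prof far L",(474,254),.042),("far R",(695,254),.042),("near L",(474,312),.042),("near R",(698,315),.042),("tip",(225,140),.1),("carL",(200,215),.04),("carR",(270,215),.04)):
    print(n,inv(px2w(c,*f(p),z)))
E
```

```text
jig [ 0.59237142 -0.02918184  0.17583874] [-0.33055771 -0.65314596  0.46592218 -0.00327561 -0.40804235  0.67172944
  0.27537892 -0.03007772]
prof far L [ -1.38195273 -19.04634728]
far R [ -13.15010552 -126.58678464]
near L [-30.53720663 -15.60685013]
near R [ -43.91760268 -123.89706104]
tip [50.27484377 95.27777406]
carL [ 33.61901085 112.33673836]
carR [29.87991868 78.14909343]
```

Request:
servo_tool:
  plan:
    - [-1, -0.44, 0, 0, 0, -0.318, 94]
    - [-1, -0.44, 0, 0, 0, -0.318, 0]
    - [-1, -0.44, 0, 0, 0, -0.318, 0]
    - [-1, -0.44, 0, 0, 0, -0.318, 0]
    - [-1, -0.44, 0, 0, 0, -0.318, 0]
    - [-1, -0.44, 0, 0, 0, -0.318, 0]

```text
time: 0.85
tool_pos: [0.2564, 0.4476, 0.2226]
ee_rot: [3.141, -0.0, -2.969]
wrist_force: [0.6, -0.2, -0.3]
width: 0.0641
finger_force: 0.0
```

```bash
cat >> h.py <<'E'
Q=np.array([0.59237,-0.02918,0.17584])
def jig():
    o=robot.get_obs();a=Q[2];d=np.array(o["tool_pos"])[:2]-Q[:2]
    return 1000*np.array([np.cos(a)*d[0]+np.sin(a)*d[1],-np.sin(a)*d[0]+np.cos(a)*d[1],o["tool_pos"][2]]),o
def st():
    p,o=jig();print("jig tcp",p.round(1),"tip z",round(p[2]-17,1),"rot",np.round(o["ee_rot"],3),"F",np.round(o["wrist_force"],2),"t",o["time"],"w",o["width"])
E
python3 -c "
from h import *
st();print(robot.get_obs()['joint_positions'])"
```

```text
jig tcp [-247.4  528.2  222.6] tip z 205.6 rot [ 3.141 -0.    -2.969] F [ 0.64 -0.18 -0.31] t 0.85 w 0.06406144450326835
[ 9.40402421e-01  1.05747469e-02  1.45045677e+00  4.91976629e-04
  1.68024141e+00 -8.02557679e-01]
```

Request:
servo_tool:
  plan:
    - [-0.67, -0.87, 0, 0, 0, 0, 0]
    - [-0.67, -0.87, 0, 0, 0, 0, 0]
    - [-0.67, -0.87, 0, 0, 0, 0, 0]
    - [-0.67, -0.87, 0, 0, 0, 0, 0]

```text
time: 1.18
tool_pos: [0.3397, 0.3717, 0.2224]
ee_rot: [-3.14, 0.001, -2.973]
wrist_force: [-0.6, -0.2, 0.6]
width: 0.0375
finger_force: 0.0
```

Request:
servo_tool:
  plan:
    - [-0.67, -0.87, 0, 0, 0, 0, 0]
    - [-0.67, -0.87, 0, 0, 0, 0, 0]
    - [-0.67, -0.87, 0, 0, 0, 0, 0]
    - [-0.67, -0.87, 0, 0, 0, 0, 0]

```text
time: 1.52
tool_pos: [0.4207, 0.2979, 0.2221]
ee_rot: [-3.14, 0.001, -2.973]
wrist_force: [-0.9, 0.4, -0.0]
width: 0.0108
finger_force: 0.0
```

Request:
servo_tool:
  plan:
    - [-0.67, -0.87, 0, 0, 0, 0, 0]
    - [-0.67, -0.87, 0, 0, 0, 0, 0]
    - [-0.67, -0.87, 0, 0, 0, 0, 0]
    - [-0.67, -0.87, 0, 0, 0, 0, 0]

```text
time: 1.85
tool_pos: [0.5017, 0.2242, 0.2217]
ee_rot: [-3.14, 0.0, -2.972]
wrist_force: [-0.4, 1.5, -0.2]
width: 0.0005
finger_force: 0.0
```

Request:
servo_tool:
  plan:
    - [-0.67, -0.87, 0, 0, 0, 0, 0]
    - [-0.67, -0.87, 0, 0, 0, 0, 0]
    - [-0.67, -0.87, 0, 0, 0, 0, 0]
    - [-0.67, -0.87, 0, 0, 0, 0, 0]
    - [-0.67, -0.87, 0, 0, 0, 0, 0]
    - [-0.67, -0.87, 0, 0, 0, 0, 0]

```text
time: 2.35
tool_pos: [0.5797, 0.1537, 0.2224]
ee_rot: [3.14, -0.001, -2.966]
wrist_force: [-0.4, 0.3, 0.6]
width: 0.0005
finger_force: 0.0
```

```bash
python3 - <<'E'
from h import *
st();o=robot.get_obs();save("wrist","w1.png");c=cam("wrist",o)
for t in("carriage","stop_flag","flag_tip","profile","jig"):
    print(t,[(np.round(d["extent"]),d["conf"]) for d in robot.find_in(t,"wrist")][:3])
print(c)
E
```

```text
jig tcp [ 19.5 182.3 222.4] tip z 205.4 rot [ 3.140e+00 -1.000e-03 -2.966e+00] F [-0.42  0.26  0.58] t 2.35 w 0.000459390405715735
carriage [(array([218., 256.,  62.,  56.]), 0.82)]
stop_flag [(array([217., 260.,  56.,  53.]), 0.7), (array([ 47., 170.,  93.,  48.]), 0.54)]
flag_tip [(array([216., 257.,  58.,  54.]), 0.89), (array([558., 189.,  85.,  69.]), 0.32)]
profile [(array([217., 257.,  62.,  60.]), 0.5)]
jig [(array([141., 185., 280., 196.]), 0.9)]
(array([[419.71797793,   0.        , 319.13424049],
       [  0.        , 419.71797793, 237.1657447 ],
       [  0.        ,   0.        ,   1.        ]]), array([[-1.75676549e-01,  9.54571989e-01,  2.40686658e-01],
       [ 9.84447937e-01,  1.70320094e-01,  4.30502675e-02],
       [ 1.00805327e-04,  2.44506406e-01, -9.69647672e-01]]), array([0.5089714 , 0.14178015, 0.38475624]))
```

View pics/w1.png

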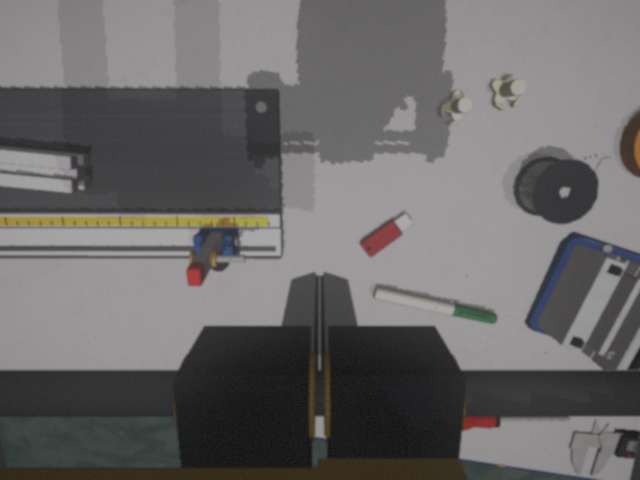

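The wrist view shows the bed end at column 280, its near corner at (280,88), the blue carriage at columns 193–240 around row 243, and the red tip at (195,274), with the flag upright and leaning back slightly.

```bash
python3 - <<'E'
from h import *
c=cam("wrist");a=Q[2]
def inv(w):
    d=np.array(w)[:2]-Q[:2];return (1000*np.array([np.cos(a)*d[0]+np.sin(a)*d[1],-np.sin(a)*d[0]+np.cos(a)*d[1]])).round(1)
for n,p,z in(("near corner(-85,150)",(280,88),.012),("far corner(65,150)",(283,256),.012),("fence top front (20,)",(150,216),.024),("carL",(193,243),.045),("carR",(240,243),.045),("tip centre",(195,274),.103),("flag base",(215,240),.05),("profR",(85,155),.042),("profRnear",(75,192),.042)):
    print(n,inv(px2w(c,*p,z)))
E
```

```text
near corner(-85,150) [-87.  148.5]
far corner(65,150) [ 60.5 148. ]
fence top front (20,) [20.4 33.2]
carL [39.2 75.7]
carR [ 39.2 115.2]
tip centre [46.4 93.6]
flag base [35.3 95.6]
profR [-33.1  -6.7]
profRnear [ -3.3 -19. ]
```

Request:
servo_tool:
  plan:
    - [-0.7, -0.83, 0, 0, 0, 0, 0]
    - [-0.7, -0.83, 0, 0, 0, 0, 0]
    - [-0.7, -0.83, 0, 0, 0, 0, 0]
    - [-0.7, -0.83, 0.2, 0, 0, 0, 0]
    - [-0.7, -0.83, 0.2, 0, 0, 0, 0]
    - [-0.7, -0.83, 0.2, 0, 0, 0, 0]

```text
time: 3.15
tool_pos: [0.663, 0.0822, 0.2008]
ee_rot: [3.141, -0.004, -2.967]
wrist_force: [0.8, -0.6, -0.5]
width: 0.0002
finger_force: 0.0
```

Request:
servo_tool:
  plan:
    - [0, 0, 0.4, 0, 0, 0, 0]
    - [0, 0, 0.8, 0, 0, 0, 0]
    - [0, 0, 0.93, 0, 0, 0, 0]
    - [0, 0, 0.93, 0, 0, 0, 0]
    - [0, 0, 0.93, 0, 0, 0, 0]

```text
time: 3.57
tool_pos: [0.6638, 0.0827, 0.1103]
ee_rot: [3.141, -0.0, -2.966]
wrist_force: [-0.2, 0.6, 1.0]
width: 0.0005
finger_force: 0.0
```

```bash
python3 -c "
from h import *
st()"
```

```text
jig tcp [ 89.9  97.6 110.3] tip z 93.3 rot [ 3.141 -0.    -2.966] F [-0.22  0.58  0.99] t 3.5667 w 0.0005072872393049966
```

Request:
servo_tool:
  plan:
    - [0.2, 0, 0, 0, 0, 0, 0]
    - [0.33, 0, 0, 0, 0, 0, 0]
    - [0.41, 0, 0, 0, 0, 0, 0]
    - [0.49, 0, 0.01, 0, 0, 0, 0]
    - [0.58, 0, 0.03, 0, 0, 0, 0]
    - [0.66, 0, 0.06, 0, 0, 0, 0]
    - [0.74, 0, 0.11, 0, 0, 0, 0]
    - [0.81, 0, 0.16, 0, 0, 0, 0]
    - [0.87, 0, 0.23, 0, 0, 0, 0]
    - [0.92, 0, 0.3, 0, 0, 0, 0]
    - [0.96, 0, 0.38, 0, 0, 0, 0]
    - [0.96, 0, 0.38, 0, 0, 0, 0]

```text
time: 4.57
tool_pos: [0.5674, 0.0652, 0.0688]
ee_rot: [3.141, -0.004, -2.967]
wrist_force: [-0.2, -1.0, -0.3]
width: 0.0005
finger_force: 0.0
```

Request:
servo_tool:
  plan:
    - [0.02, 0, 0.05, 0, 0, 0, 0]
    - [0.03, 0, 0.1, 0, 0, 0, 0]
    - [0.03, 0, 0.13, 0, 0, 0, 0]
    - [0.03, 0, 0.13, 0, 0, 0, 0]

```text
time: 4.9
tool_pos: [0.5663, 0.0648, 0.0576]
ee_rot: [3.141, -0.001, -2.967]
wrist_force: [0.2, -0.0, -0.5]
width: 0.0005
finger_force: 0.0
```

```bash
python3 - <<'E'
from h import *
st();im=save("wrist","w2.png")
E
```

```text
jig tcp [-9.3 97.  57.6] tip z 40.6 rot [ 3.141e+00 -1.000e-03 -2.967e+00] F [ 0.21 -0.05 -0.46] t 4.9 w 0.000534086832721441
```

View pics/w2.png

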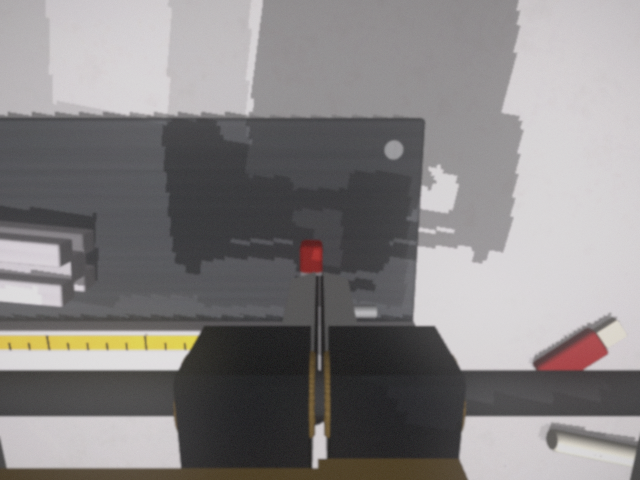

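The flag is down, with its red tip at (311,257) under the fingers. Now I'll press gently until it feels firm.

Request:
servo_tool:
  plan:
    - [0, 0, 0.01, 0, 0, 0, 0]
    - [0, 0, 0.02, 0, 0, 0, 0]
    - [0, 0, 0.02, 0, 0, 0, 0]

```text
time: 5.2
tool_pos: [0.5669, 0.0648, 0.0572]
ee_rot: [-3.142, 0.001, -2.967]
wrist_force: [-1.4, 0.1, 4.2]
width: 0.0006
finger_force: 1.5
```

Request:
servo_tool:
  plan:
    - [0, 0, 0.02, 0, 0, 0, 0]
    - [0, 0, 0.02, 0, 0, 0, 0]
    - [0, 0, 0.02, 0, 0, 0, 0]

```text
time: 5.45
tool_pos: [0.567, 0.0648, 0.0569]
ee_rot: [-3.141, 0.002, -2.967]
wrist_force: [-4.1, -0.4, 10.5]
width: 0.0006
finger_force: 5.1
```

Request:
servo_tool:
  plan:
    - [0, 0, -0.3, 0, 0, 0, 0]
    - [0, 0, -0.7, 0, 0, 0, 0]
    - [0, 0, -0.95, 0, 0, 0, 0]
    - [0.5, -0.5, -0.95, 0, 0, 0, 0]
    - [0.9, -0.9, -0.95, 0, 0, 0, 60]
    - [1, -1, -0.95, 0, 0, 0, 60]
    - [1, -1, -0.95, 0, 0, 0, 60]
    - [1, -1, -0.95, 0, 0, 0, 60]

```text
time: 6.12
tool_pos: [0.4837, -0.0536, 0.1495]
ee_rot: [-3.141, -0.0, -2.971]
wrist_force: [-0.0, -0.6, 0.5]
width: 0.0239
finger_force: 0.0
```

```bash
python3 - <<'E'
from h import *
st();im=save("wrist","w3.png")
E
```

```text
jig tcp [-111.2   -5.1  149.5] tip z 132.5 rot [-3.141 -0.    -2.971] F [-0.03 -0.56  0.46] t 6.1167 w 0.023879088445528263
```

View pics/w3.png

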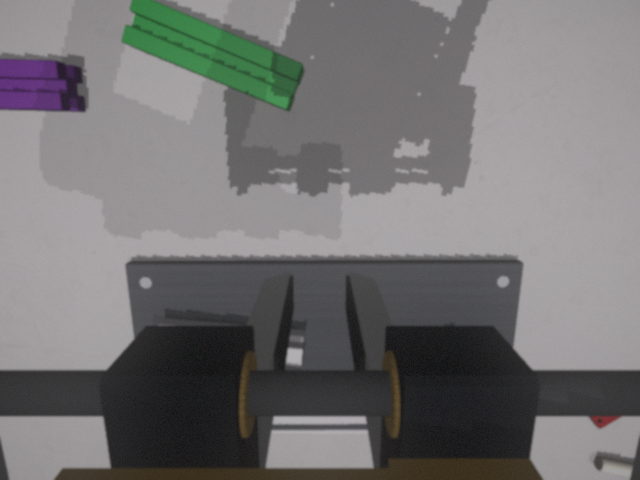

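Request:
servo_tool:
  plan:
    - [0.3, -0.66, 0, 0, 0, 0, 60]
    - [0.3, -0.66, 0.3, 0, 0, 0, 60]
    - [0.3, -0.66, 0.6, 0, 0, 0, 60]
    - [0.2, -0.66, 0.7, 0, 0, 0, 60]
    - [0, -0.66, 0.7, 0, 0, 0, 60]
    - [0, -0.66, 0.7, 0, 0, 0, 60]

```text
time: 6.67
tool_pos: [0.4991, -0.1147, 0.0779]
ee_rot: [3.14, 0.0, -2.965]
wrist_force: [-1.1, -0.4, 0.5]
width: 0.0596
finger_force: 0.0
```

Request:
servo_tool:
  plan:
    - [0, 0, 0.2, 0, 0, 0, 60]
    - [0, 0, 0.4, 0, 0, 0, 60]
    - [0, 0, 0.4, 0, 0, 0, 60]
    - [0, 0, 0.4, 0, 0, 0, 60]

```text
time: 7.0
tool_pos: [0.4964, -0.1151, 0.0387]
ee_rot: [3.14, -0.002, -2.966]
wrist_force: [0.4, -0.2, 0.5]
width: 0.0598
finger_force: 0.0
```

```bash
python3 -c "
from h import *
st()"
```

```text
jig tcp [-109.5  -67.8   38.7] tip z 21.7 rot [ 3.140e+00 -2.000e-03 -2.966e+00] F [ 0.35 -0.16  0.5 ] t 7.0 w 0.0598428540716613
```

Request:
servo_tool:
  plan:
    - [-0.25, 0, 0, 0, 0, 0, 60]
    - [-0.42, 0, 0, 0, 0, 0, 60]
    - [-0.48, 0, 0, 0, 0, 0, 60]
    - [-0.53, 0, 0, 0, 0, 0, 60]
    - [-0.58, 0, 0, 0, 0, 0, 60]
    - [-0.63, 0, 0, 0, 0, 0, 60]
    - [-0.68, 0, 0, 0, 0, 0, 60]
    - [-0.73, 0, 0, 0, 0, 0, 60]
    - [-0.78, 0, 0, 0, 0, 0, 60]
    - [-0.82, 0, 0, 0, 0, 0, 60]
    - [-0.85, 0, 0, 0, 0, 0, 60]
    - [-0.85, 0, 0, 0, 0, 0, 60]

```text
time: 8.0
tool_pos: [0.5813, -0.1012, 0.0394]
ee_rot: [3.141, 0.001, -2.967]
wrist_force: [-0.8, -0.3, 0.5]
width: 0.0601
finger_force: 0.0
```

Request:
servo_tool:
  plan:
    - [-0.02, 0, 0, 0, 0, 0, 60]
    - [-0.04, 0, 0, 0, 0, 0, 60]
    - [-0.04, 0, 0, 0, 0, 0, 60]

```text
time: 8.25
tool_pos: [0.5834, -0.1008, 0.0393]
ee_rot: [3.141, -0.003, -2.967]
wrist_force: [-4.5, -0.0, 2.8]
width: 0.0602
finger_force: 2.4
```

```bash
python3 -c "
from h import *
st()"
```

```text
jig tcp [-21.4 -68.9  39.3] tip z 22.3 rot [ 3.141e+00 -3.000e-03 -2.967e+00] F [-4.46 -0.01  2.83] t 8.25 w 0.06016828459003543
```

Request:
servo_tool:
  plan:
    - [-0.02, 0, 0, 0, 0, 0, 60]
    - [-0.02, 0, 0, 0, 0, 0, 60]
    - [-0.02, 0, 0, 0, 0, 0, 60]

```text
time: 8.5
tool_pos: [0.5835, -0.1008, 0.0394]
ee_rot: [3.141, -0.007, -2.967]
wrist_force: [-8.7, -0.5, 6.8]
width: 0.0599
finger_force: 4.9
```

```bash
python3 - <<'E'
from h import *
st();print(robot.get_obs()["wrist_torque"]);im=save("top","t2.png");im=np.array(im)
c=im[150:270,250:410,::-1];cv2.imwrite("pics/t2c.png",cv2.resize(c,None,fx=5,fy=5,interpolation=cv2.INTER_CUBIC))
E
```

```text
jig tcp [-21.3 -68.9  39.4] tip z 22.4 rot [ 3.141 -0.007 -2.967] F [-8.74 -0.54  6.77] t 8.5 w 0.059941617076043105
[-0.25441491  1.72698241 -0.06617079]
```

View pics/t2c.png

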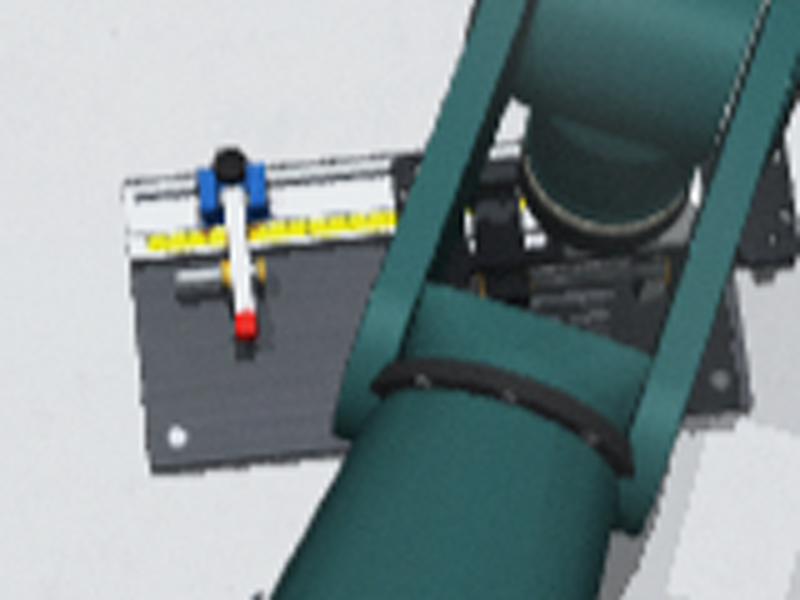

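The flag lies down across the bed, tip at (245,325). The brass head at (262,272) sticks out a little on the −y side. Next I'll move the closed fingers round to the profile's −y end.

Request:
servo_tool:
  plan:
    - [0.1, 0, 0, 0, 0, 0, 60]
    - [0.2, 0, 0, 0, 0, 0, 60]
    - [0.2, 0, -0.3, 0, 0, 0, 0]
    - [0.2, -0.2, -0.5, 0, 0, 0, 0]
    - [0, -0.6, -0.5, 0, 0, 0, 0]
    - [-0.19, -0.9, -0.5, 0, 0, 0, 0]
    - [-0.19, -0.9, -0.5, 0, 0, 0, 0]
    - [-0.19, -0.9, -0.5, 0, 0, 0, 0]
    - [-0.19, -0.9, -0.5, 0, 0, 0, 0]
    - [-0.19, -0.9, -0.5, 0, 0, 0, 0]

```text
time: 9.38
tool_pos: [0.6202, -0.1846, 0.0894]
ee_rot: [3.141, 0.0, -2.966]
wrist_force: [-0.6, 0.4, 0.1]
width: 0.0102
finger_force: 0.0
```

```bash
python3 - <<'E'
from h import *
st();im=save("wrist","w4.png")
E
```

```text
jig tcp [   0.2 -157.9   89.4] tip z 72.4 rot [ 3.141  0.    -2.966] F [-0.62  0.39  0.12] t 9.3833 w 0.010178592740674848
```

View pics/w4.png

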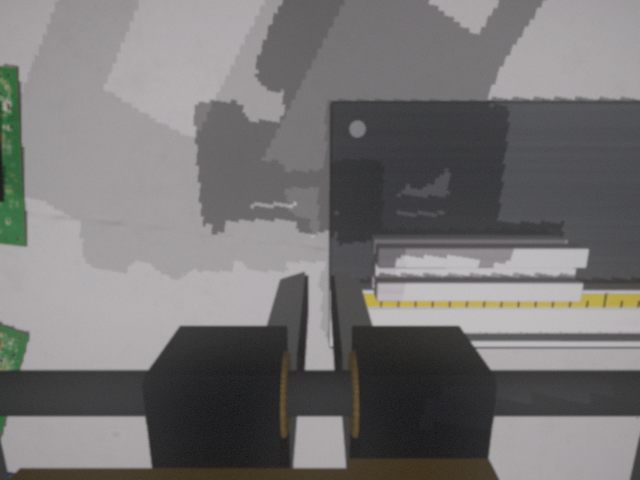

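The profile lies parallel to and along the fence, with its −y end at column ~375, just right of the fingers. I'll descend with the jaws closed.

Request:
servo_tool:
  plan:
    - [0, 0, 0, 0, 0, 0, 0]
    - [0, 0, 0.2, 0, 0, 0, 0]
    - [0, 0, 0.4, 0, 0, 0, 0]
    - [0, 0, 0.5, 0, 0, 0, 0]
    - [0, 0, 0.5, 0, 0, 0, 0]
    - [0, 0, 0.5, 0, 0, 0, 0]

```text
time: 9.93
tool_pos: [0.6204, -0.185, 0.0392]
ee_rot: [3.141, -0.001, -2.966]
wrist_force: [0.1, -0.7, 0.1]
width: 0.0009
finger_force: 0.0
```

Request:
servo_tool:
  plan:
    - [0, 0.1, 0, 0, 0, 0, 0]
    - [0, 0.2, 0, 0, 0, 0, 0]
    - [0, 0.25, 0, 0, 0, 0, 0]
    - [0, 0.3, 0, 0, 0, 0, 0]
    - [0, 0.35, 0, 0, 0, 0, 0]
    - [0, 0.4, 0, 0, 0, 0, 0]
    - [0, 0.45, 0, 0, 0, 0, 0]
    - [0, 0.5, 0, 0, 0, 0, 0]
    - [0, 0.55, 0, 0, 0, 0, 0]
    - [0, 0.6, 0, 0, 0, 0, 0]
    - [0, 0.6, 0, 0, 0, 0, 0]

```text
time: 10.85
tool_pos: [0.6101, -0.1252, 0.0392]
ee_rot: [3.14, -0.0, -2.966]
wrist_force: [0.2, -1.0, 0.1]
width: 0.0005
finger_force: 0.0
```

```bash
python3 - <<'E'
from h import *
st()
E
```

```text
jig tcp [  0.7 -97.6  39.2] tip z 22.2 rot [ 3.14  -0.    -2.966] F [ 0.21 -0.96  0.11] t 10.85 w 0.0005186256989776576
```

Request:
servo_tool:
  plan:
    - [0, 0.06, 0, 0, 0, 0, 0]
    - [0, 0.11, 0, 0, 0, 0, 0]
    - [0, 0.16, 0, 0, 0, 0, 0]
    - [0, 0.2, 0, 0, 0, 0, 0]
    - [0, 0.24, 0, 0, 0, 0, 0]
    - [0, 0.28, 0, 0, 0, 0, 0]
    - [0, 0.31, 0, 0, 0, 0, 0]
    - [0, 0.34, 0, 0, 0, 0, 0]
    - [0, 0.36, 0, 0, 0, 0, 0]
    - [0, 0.36, 0, 0, 0, 0, 0]

```text
time: 11.68
tool_pos: [0.6041, -0.0905, 0.0395]
ee_rot: [3.141, 0.0, -2.966]
wrist_force: [0.1, -0.0, -0.3]
width: 0.0006
finger_force: 0.0
```

```bash
python3 - <<'E'
from h import *
st()
im=np.array(save("top","t3.png"))
c=im[150:240,260:360,::-1];cv2.imwrite("pics/t3c.png",cv2.resize(c,None,fx=6,fy=6,interpolation=cv2.INTER_CUBIC))
E
```

```text
jig tcp [  0.8 -62.4  39.5] tip z 22.5 rot [ 3.141  0.    -2.966] F [ 0.1  -0.   -0.28] t 11.6833 w 0.0006010954634992619
```

View pics/t3c.png

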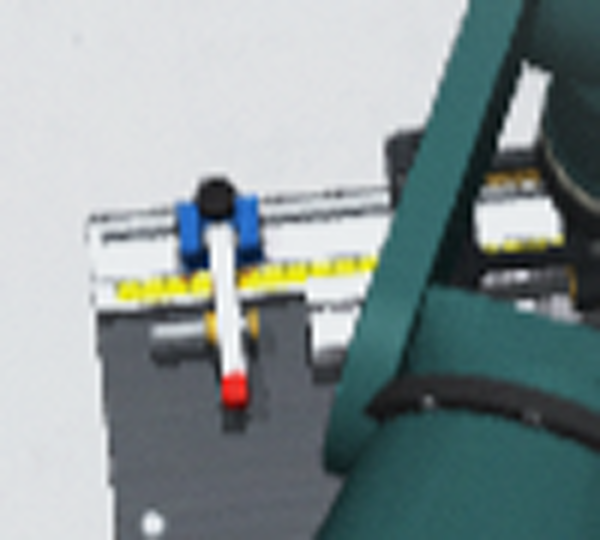

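The profile's end is at column ~308 and the brass head at ~258, so the gap is about 20 mm. I'll creep in.

Request:
servo_tool:
  plan:
    - [0, 0.03, 0, 0, 0, 0, 0]
    - [0, 0.06, 0, 0, 0, 0, 0]
    - [0, 0.09, 0, 0, 0, 0, 0]
    - [0, 0.11, 0, 0, 0, 0, 0]
    - [0, 0.13, 0, 0, 0, 0, 0]
    - [0, 0.14, 0, 0, 0, 0, 0]
    - [0, 0.15, 0, 0, 0, 0, 0]
    - [0, 0.15, 0, 0, 0, 0, 0]

```text
time: 12.4
tool_pos: [0.6016, -0.076, 0.0396]
ee_rot: [3.141, 0.0, -2.967]
wrist_force: [0.1, -0.4, -0.3]
width: 0.0004
finger_force: 0.2
```

Request:
servo_tool:
  plan:
    - [0, 0.007, 0, 0, 0, 0, 0]
    - [0, 0.014, 0, 0, 0, 0, 0]
    - [0, 0.02, 0, 0, 0, 0, 0]
    - [0, 0.02, 0, 0, 0, 0, 0]

```text
time: 12.73
tool_pos: [0.6013, -0.0743, 0.0395]
ee_rot: [3.142, 0.0, -2.967]
wrist_force: [0.1, -0.9, 0.7]
width: 0.0005
finger_force: 0.4
```

```bash
python3 - <<'E'
from h import *
st()
E
```

```text
jig tcp [  0.9 -46.   39.5] tip z 22.5 rot [ 3.142  0.    -2.967] F [ 0.07 -0.9   0.7 ] t 12.7333 w 0.0005172344868992643
```

Request:
servo_tool:
  plan:
    - [0, 0.007, 0, 0, 0, 0, 0]
    - [0, 0.014, 0, 0, 0, 0, 0]
    - [0, 0.014, 0, 0, 0, 0, 0]
    - [0, 0.014, 0, 0, 0, 0, 0]

```text
time: 13.07
tool_pos: [0.601, -0.0729, 0.0395]
ee_rot: [3.141, 0.0, -2.967]
wrist_force: [0.5, -0.6, 0.9]
width: 0.0004
finger_force: 0.4
```

Request:
servo_tool:
  plan:
    - [0, 0.007, 0, 0, 0, 0, 0]
    - [0, 0.014, 0, 0, 0, 0, 0]
    - [0, 0.014, 0, 0, 0, 0, 0]
    - [0, 0.014, 0, 0, 0, 0, 0]

```text
time: 13.4
tool_pos: [0.6008, -0.0715, 0.0395]
ee_rot: [3.141, 0.0, -2.967]
wrist_force: [0.7, -1.0, 0.6]
width: 0.0001
finger_force: 0.5
```

Request:
servo_tool:
  plan:
    - [0, 0.007, 0, 0, 0, 0, 0]
    - [0, 0.014, 0, 0, 0, 0, 0]
    - [0, 0.014, 0, 0, 0, 0, 0]
    - [0, 0.014, 0, 0, 0, 0, 0]

```text
time: 13.73
tool_pos: [0.6005, -0.0701, 0.0395]
ee_rot: [3.141, 0.0, -2.967]
wrist_force: [0.1, -1.8, 0.9]
width: 0.0004
finger_force: 0.5
```

Request:
servo_tool:
  plan:
    - [0, 0.007, 0, 0, 0, 0, 0]
    - [0, 0.014, 0, 0, 0, 0, 0]
    - [0, 0.014, 0, 0, 0, 0, 0]
    - [0, 0.014, 0, 0, 0, 0, 0]

```text
time: 14.07
tool_pos: [0.6003, -0.069, 0.0395]
ee_rot: [-3.141, 0.0, -2.967]
wrist_force: [-0.4, -1.7, 1.2]
width: 0.0009
finger_force: 1.0
```

Request:
servo_tool:
  plan:
    - [0, 0.005, 0, 0, 0, 0, 0]
    - [0, 0.01, 0, 0, 0, 0, 0]
    - [0, 0.01, 0, 0, 0, 0, 0]
    - [0, 0.01, 0, 0, 0, 0, 0]

```text
time: 14.4
tool_pos: [0.6003, -0.0689, 0.0395]
ee_rot: [-3.14, 0.0, -2.967]
wrist_force: [1.0, -5.8, -0.0]
width: 0.0002
finger_force: 2.6
```

Request:
servo_tool:
  plan:
    - [0, 0, 0, 0, 0, 0, 0]
    - [0, 0, 0, 0, 0, 0, 0]
    - [0, 0, 0, 0, 0, 0, 0]
    - [0, 0, 0, 0, 0, 0, 0]
    - [0, 0, 0, 0, 0, 0, 0]
    - [0, 0, 0, 0, 0, 0, 0]

```text
time: 14.9
tool_pos: [0.6003, -0.0689, 0.0395]
ee_rot: [-3.14, 0.0, -2.967]
wrist_force: [0.1, -5.4, -0.0]
width: 0.0004
finger_force: 2.5
```

```bash
python3 - <<'E'
from h import *
st()
E
```

```text
jig tcp [  0.8 -40.5  39.5] tip z 22.5 rot [-3.14   0.    -2.967] F [ 0.08 -5.42 -0.01] t 14.9 w 0.0004179460670032943
```

Contact held at 5.4 N. Now I'll re-press the profile against the fence with two fingers, then lean once more.

Request:
servo_tool:
  plan:
    - [0, -0.1, 0, 0, 0, 0, 0]
    - [0, -0.25, 0, 0, 0, 0, 0]
    - [0.3, -0.25, 0, 0, 0, 0, 0]
    - [0.6, -0.25, 0, 0, 0, 0, 0]
    - [0.6, -0.25, 0, 0, 0, 0, 50]
    - [0.6, 0, 0, 0, 0, 0, 50]
    - [0.6, 0.3, 0, 0, 0, 0, 50]
    - [0.6, 0.6, 0, 0, 0, 0, 50]
    - [0.6, 0.6, 0, 0, 0, 0, 50]
    - [0.6, 0.6, 0, 0, 0, 0, 50]
    - [0.6, 0.6, 0, 0, 0, 0, 50]

```text
time: 15.82
tool_pos: [0.5313, -0.0197, 0.0397]
ee_rot: [-3.141, 0.001, -2.967]
wrist_force: [-1.4, -0.2, -0.4]
width: 0.044
finger_force: 0.0
```

Request:
servo_tool:
  plan:
    - [-0.1, 0, 0, 0, 0, 0, 50]
    - [-0.2, 0, 0, 0, 0, 0, 50]
    - [-0.28, 0, 0, 0, 0, 0, 50]
    - [-0.32, 0, 0, 0, 0, 0, 50]
    - [-0.34, 0, 0, 0, 0, 0, 50]
    - [-0.35, 0, 0, 0, 0, 0, 50]
    - [-0.36, 0, 0, 0, 0, 0, 50]
    - [-0.36, 0, 0, 0, 0, 0, 50]

```text
time: 16.48
tool_pos: [0.566, -0.0129, 0.0393]
ee_rot: [3.141, -0.0, -2.967]
wrist_force: [-0.5, -0.7, 0.6]
width: 0.0498
finger_force: 0.0
```

```bash
python3 - <<'E'
from h import *
st()
E
```

```text
jig tcp [-23.2  20.7  39.3] tip z 22.3 rot [ 3.141 -0.    -2.967] F [-0.52 -0.66  0.57] t 16.4833 w 0.04983158432290202
```

Request:
servo_tool:
  plan:
    - [-0.01, 0, 0, 0, 0, 0, 50]
    - [-0.02, 0, 0, 0, 0, 0, 50]
    - [-0.03, 0, 0, 0, 0, 0, 50]
    - [-0.03, 0, 0, 0, 0, 0, 50]

```text
time: 16.82
tool_pos: [0.5679, -0.0125, 0.0394]
ee_rot: [3.141, -0.003, -2.967]
wrist_force: [-4.4, 0.2, 1.9]
width: 0.0502
finger_force: 2.2
```

```bash
python3 - <<'E'
from h import *
st();print(robot.get_obs()["wrist_torque"])
E
```

```text
jig tcp [-21.2  20.7  39.4] tip z 22.4 rot [ 3.141e+00 -3.000e-03 -2.967e+00] F [-4.41  0.2   1.87] t 16.8167 w 0.050233277498267205
[-0.12820679  0.72118997 -0.14255559]
```

Request:
servo_tool:
  plan:
    - [0.1, 0, 0, 0, 0, 0, 50]
    - [0.35, 0, 0, 0, 0, 0, 50]
    - [0.35, -0.3, 0, 0, 0, 0, 0]
    - [0.35, -0.7, 0, 0, 0, 0, 0]
    - [0.35, -0.85, 0, 0, 0, 0, 0]
    - [0.35, -0.85, 0, 0, 0, 0, 0]
    - [0.35, -0.85, 0, 0, 0, 0, 0]
    - [0.35, -0.85, 0, 0, 0, 0, 0]
    - [0.1, -0.85, 0, 0, 0, 0, 0]
    - [-0.21, -0.85, 0, 0, 0, 0, 0]
    - [-0.21, -0.85, 0, 0, 0, 0, 0]
    - [-0.21, -0.85, 0, 0, 0, 0, 0]

```text
time: 17.82
tool_pos: [0.6049, -0.0906, 0.0389]
ee_rot: [3.141, -0.001, -2.964]
wrist_force: [-0.5, 0.1, -0.3]
width: 0.0005
finger_force: 0.0
```

```bash
python3 - <<'E'
from h import *
st()
E
```

```text
jig tcp [  1.6 -62.6  38.9] tip z 21.9 rot [ 3.141e+00 -1.000e-03 -2.964e+00] F [-0.49  0.14 -0.3 ] t 17.8167 w 0.000500920074859045
```

Request:
servo_tool:
  plan:
    - [0, 0.08, 0, 0, 0, 0, 0]
    - [0, 0.14, 0, 0, 0, 0, 0]
    - [0, 0.17, 0, 0, 0, 0, 0]
    - [0, 0.19, 0, 0, 0, 0, 0]
    - [0, 0.2, 0, 0, 0, 0, 0]
    - [0, 0.205, 0, 0, 0, 0, 0]
    - [0, 0.21, 0, 0, 0, 0, 0]
    - [0, 0.21, 0, 0, 0, 0, 0]

```text
time: 18.48
tool_pos: [0.6008, -0.0719, 0.0396]
ee_rot: [-3.142, 0.0, -2.967]
wrist_force: [0.6, -0.3, -0.1]
width: 0.0002
finger_force: 0.0
```

Request:
servo_tool:
  plan:
    - [0, 0.005, 0, 0, 0, 0, 0]
    - [0, 0.01, 0, 0, 0, 0, 0]
    - [0, 0.01, 0, 0, 0, 0, 0]
    - [0, 0.01, 0, 0, 0, 0, 0]

```text
time: 18.82
tool_pos: [0.6007, -0.0708, 0.0394]
ee_rot: [3.142, 0.0, -2.967]
wrist_force: [0.3, -0.4, -0.4]
width: 0.0005
finger_force: 0.0
```

```bash
python3 - <<'E'
from h import *
st()
E
```

```text
jig tcp [  0.9 -42.5  39.4] tip z 22.4 rot [ 3.142  0.    -2.967] F [ 0.35 -0.36 -0.36] t 18.8167 w 0.0005369800050991949
```

Request:
servo_tool:
  plan:
    - [0, 0.01, 0, 0, 0, 0, 0]
    - [0, 0.02, 0, 0, 0, 0, 0]
    - [0, 0.025, 0, 0, 0, 0, 0]
    - [0, 0.03, 0, 0, 0, 0, 0]
    - [0, 0.03, 0, 0, 0, 0, 0]

```text
time: 19.23
tool_pos: [0.6003, -0.0689, 0.0396]
ee_rot: [-3.139, 0.0, -2.967]
wrist_force: [0.9, -4.2, -0.8]
width: 0.0001
finger_force: 2.2
```

Contact is at the same place as before, so the carriage has not moved. I'll lean a touch more, hold, then back away and up.

Request:
servo_tool:
  plan:
    - [0, 0.003, 0, 0, 0, 0, 0]
    - [0, 0.003, 0, 0, 0, 0, 0]
    - [0, 0.003, 0, 0, 0, 0, 0]
    - [0, 0.003, 0, 0, 0, 0, 0]
    - [0, 0.003, 0, 0, 0, 0, 0]
    - [0, 0.003, 0, 0, 0, 0, 0]
    - [0, 0.003, 0, 0, 0, 0, 0]
    - [0, 0.003, 0, 0, 0, 0, 0]

```text
time: 19.9
tool_pos: [0.6003, -0.0689, 0.0397]
ee_rot: [-3.139, 0.0, -2.967]
wrist_force: [0.5, -5.4, -0.7]
width: 0.0002
finger_force: 2.7
```

Request:
servo_tool:
  plan:
    - [0, -0.05, 0, 0, 0, 0, 0]
    - [0, -0.2, 0, 0, 0, 0, 0]
    - [0, -0.3, -0.1, 0, 0, 0, 0]
    - [0, -0.4, -0.5, 0, 0, 0, 0]
    - [0, -0.6, -0.9, 0, 0, 0, 0]
    - [0, -0.9, -0.9, 0, 0, 0, 0]
    - [0, -1, -0.9, 0, 0, 0, 0]
    - [0, -1, -0.9, 0, 0, 0, 0]
    - [0, -1, -0.9, 0, 0, 0, 0]

```text
time: 20.65
tool_pos: [0.6166, -0.1661, 0.1282]
ee_rot: [3.139, -0.002, -2.968]
wrist_force: [0.1, 0.4, -1.1]
width: 0.0003
finger_force: 0.0
```

Request:
servo_tool:
  plan:
    - [0.3, -0.4, -0.4, 0, 0, 0, 0]
    - [0.6, -0.9, -0.8, 0, 0, 0, 0]
    - [0.6, -0.9, -0.8, 0, 0, 0, 0]
    - [0.6, -0.9, -0.8, 0, 0, 0, 0]
    - [0.6, -0.9, -0.8, 0, 0, 0, 0]
    - [0.6, -0.9, -0.8, 0, 0, 0, 0]

```text
time: 21.15
tool_pos: [0.5738, -0.2636, 0.208]
ee_rot: [3.139, -0.001, -2.966]
wrist_force: [-1.6, 0.6, -0.2]
width: 0.0005
finger_force: 0.0
```

```bash
python3 - <<'E'
from h import *
st()
im=np.array(save("top","t5.png"))
c=im[150:270,250:410,::-1];cv2.imwrite("pics/t5c.png",cv2.resize(c,None,fx=5,fy=5,interpolation=cv2.INTER_CUBIC))
E
```

```text
jig tcp [ -59.3 -227.5  208. ] tip z 191.0 rot [ 3.139e+00 -1.000e-03 -2.966e+00] F [-1.57  0.62 -0.21] t 21.15 w 0.0004794741079509131
```

View pics/t5c.png

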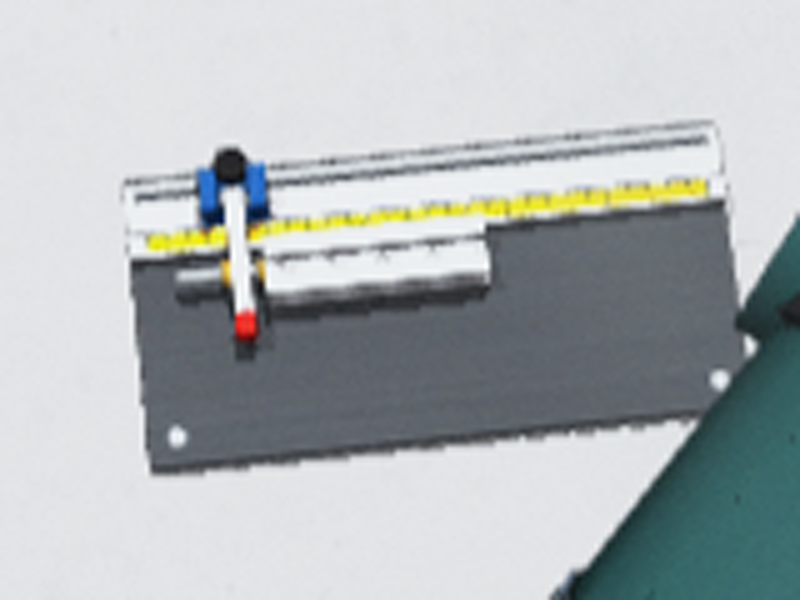

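The profile sits flat along the fence with its end on the brass head at (262,272). The flag is down and the carriage is where it was (columns 200–270).

```bash
python3 -c "
from bench import robot
print(robot.close_job())"
```

```text
the job is handed in; nothing more can be done
None
```

The stop is flipped fully down and the profile is seated flat against the fence and the brass screw head, after a lean of about 5.4 N. The carriage kept its setting as far as touch and the top camera show, nothing else was touched, and the job is handed in at about 21 s of the 69 s allowed.

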